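Brush the scrap out of the clamping fixture

ROBOT

A 6-joint arm with a two-finger parallel gripper is mounted at the origin on the work surface. World frame = base frame: x ahead of the robot, y to its left, z up, the work surface at z = 0. Lengths are in m, angles in rad, forces in N, time in s.
With the tool pointing down it reaches from about 0.425 to 0.925 m from the base axis. Payload 12.5 kg.
Tool frame: the origin (TCP) lies at the very end of the fingers, on their centre line; the grasp point (between the pads) lies 19 mm behind it; z points along the fingers, x is the direction in which the jaws open and shut, and the axes are right-handed (so a half turn about z gives the same grasp; the last joint's range is limited). The gripper opens to 85 mm and grips with 20 to 120 N. Pads are 22 mm wide; open, the fingers measure 114 mm over their backs; the gripper's body (76 mm by 85 mm) begins 54 mm behind the grasp point. The pads swing forward as they close: fully open they stand 13 mm farther back than shut.
Start: joints at [1.21, 0.491, 1.559, -0, 1.092, -0.106], TCP at [0.158, 0.605, 0.231] pointing down, gripper open.
Joint ranges: [-3.1, 3.1], [-0.84, 2.19], [0.05, 2.79], [-1.13, 4.28], [0.06, 2.93], [-2.69, 2.69]. Speed limits (rad/s): [2.22, 2.22, 2.79, 3.14, 3.14, 3.14].

INTERFACE

Orientations are given as a rotation vector (axis times angle).
In Python, from plant import monitor, eyes, workorder gives the robot as it stands.
- The arm moves only by the shell command python3 -m handwheel 'ROWS' [FORCE]. ROWS is text: rows parted by semicolons, each of 7 numbers parted by spaces: the turn, a rotation vector about the tool's x, y, z in degrees, then the shift along the tool's x, y, z in cm, then the finger opening in cm, from 0 to 8.54. In form: ax ay az dx dy dz jaw; .... A call has 1 to 10 rows; each row is the pose to reach, as a shift and turn from the pose measured when the call began, along the tool's axes at that moment; what a row does not reach only later rows make up. A row lasts 1/10 s, in which the tool goes at most 50 mm and 8.59 degrees, less where a joint would pass 70% of its speed; a pose out of reach is approached as far as the arm can. A call with a gripper value outside its range is refused whole. The fingers move at their own pace and stop on an object; FORCE is the grip in N (left out, the last holds). Time passes only in rows, so rows that repeat a pose let the fingers close. It gives the time, the measured TCP pose, the force and the opening at its end, in the units of the state.
- monitor.read_state(): the state, without advancing time (a new reading comes with each control period).
- eyes.snapshot(name): name is "scene" or "top"; returns (picture, depth): 384x512x3 uint8, red, green, blue; 384x512 float32, m along the optical axis (not along the pixel's ray), 0 where there is no reading.
- eyes.camera_model(name): a dict with "fovy" (degrees; the focal length in pixels is half the picture's height over the tangent of half this angle, whatever the lens; pixels are square), "cx", "cy" (the principal point, pixels), "cam_to_world" (4x4, takes a point from camera to world coordinates). Camera axes: x right, y down, z forward; pixel columns grow to the right and rows downward; lengths in m; the calibration is good to about 2 mm. A picture is of the moment at which its call begins. camera_model takes no time and is no camera call.
- workorder.job_done(): hands the job in, once; it reports no verdict.
The state is a dict: "time": time; "joint_pos": joint angles; "joint_velocities": joint speeds; "tau": joint torques, N m; "position": TCP position; "tool_rot": TCP orientation; "wrist_force": force on the tool from outside, world axes, zero at the start; "ft_torque": the same for the moment, N m; "gripper_width": opening from 0.0 (shut) to 1.0 (fully open).
Only numpy, scipy, OpenCV 4.12 (cv2) and the standard library are available. Lean on these libraries where they do the work, as an engineer would, in place of code of your own. Each camera call takes 0.05 s, during which the arm holds its last target. There are 200 camera calls.

TASK

Clear the four scrap pieces off the bed of the clamping fixture with the brush: sweep them along between the jaws into the empty scrap tray at its end, not into the tray of finished fittings, and do not push them with the gripper. In its holder the brush can only be taken by its two ends, and held like that it does not fit between the jaws, so first stand it on its bristles on the bare bench, let go, and take it again across its narrow sides. When the scrap is in the tray, stand the brush on its bristles on the bare bench and leave everything else where it is.

Things in the scene. Friction and masses are not known exactly. Their poses are not given: they have to be found in the camera images.
- brush: block brush: stiff black bristle pad 72 x 34 mm, 24 mm high, under a wooden block 62 x 34 mm whose top is 62 mm above the bristle ends. Origin: centre of the bristle ends (underside); x along the 72/62 mm length, y across the 34 mm width, z up. It starts standing on its bristles in the holder. 130 g.
- holder: fixed steel brush holder: 84 x 54 mm base plate 6 mm thick with two upright walls (64 mm long in x, 5 mm thick, tops at 64 mm) along the long sides of the brush, 40 mm apart inside, open at both x ends and at the top: no room for fingers along the long sides of the brush. Origin: centre of the underside; x along the walls.
- fixture: fixed clamping fixture 170 mm long (y): a flat bed with its top at 40 mm between two jaws with tops at 106 mm; the clear channel between the jaws is 80 mm wide (local x from -40 to 40 mm), open at both y ends and on top. The jaws are outside to x = -70 and 70 mm; a clamp screw with a T-bar sticks out at mid-height to x = 117 mm. Origin: centre of the underside; y along the channel.
- scrap_tray: fixed grey open tray, empty at the start, 130 (x) x 110 (y) mm, rim at 36 mm, floor at 6 mm, walls 3 mm; stands against one open y end of the fixture (its centre 142 mm from the centre of the fixture), at +y or -y as drawn. Origin: centre of the underside.
- parts_tray: fixed tray of the same kind against the other end of the fixture, filled with eight finished fittings lying in it (none above 36 mm). Nothing goes in it. Origin: centre of the underside.
- bolt_head: scrap: sheared hexagon bolt head with stub, 25 mm across, 22 mm tall; origin at mid-height.
- pipe_stub: scrap: dark round stub, 22 mm across, 24 mm tall; origin at its centre.
- bar_offcut: scrap: rectangular bar offcut 24 x 20 x 16 mm; origin at its centre.
- angle_offcut: scrap: L-shaped angle offcut, 26 x 24 mm, 20 mm tall; origin at the centre of that box. All four pieces start on the bed within 65 mm of the middle of the channel, lengthwise.
- socket: bystander, not to be moved: impact socket standing up, 34 mm across, 80 mm tall; origin at its underside
- spanner: bystander, not to be moved: open-ended spanner lying flat; origin at its underside
- flange: bystander, not to be moved: steel ring 90 mm across, 22 mm thick, lying flat; origin at its underside
- oil_bottle: bystander, not to be moved: grey bottle, 56 mm across, 150 mm tall; origin at its underside
- fitting: bystander, not to be moved: finished hose fitting standing up, 34 mm across, 66 mm tall; origin at its underside
- driver: bystander, not to be moved: screwdriver lying flat; origin at its underside

How it is judged:
By the outcome, as a careful person would: the job done as asked, in the order asked, and still so for the second after the job is handed in, with the robot touching nothing.
It also fails if it takes over 54 s, if anything falls off the work surface, if the arm or the gripper's body presses on something with over 40 N, if the wrist force passes 120 N, or if a joint passes its speed limit or range.

## Working session

There is one attempt and no reset: what is moved stays moved. The work goes in short steps, Python scripts to look and compute and a shell command to move; the robot and the scene stay as the last step left them, time stands still between calls to the robot, and variables do not carry over. Pictures are saved under pics/ and viewed, on a budget of 10 in all, crops included, one or two more only if the job needs it, and the job is handed in when it is done.

```bash
ls; mkdir -p pics; python3 - <<'E'
from plant import monitor, eyes
import cv2,numpy as np
print(monitor.read_state())
for n in("scene","top"):
    p,d=eyes.snapshot(n); m=eyes.camera_model(n); print(n,m)
    cv2.imwrite(f"pics/{n}0.png",p[:,:,::-1]); np.savez(f"{n}0.npz",p=p,d=d)
a=cv2.imread("pics/top0.png");cv2.imwrite("pics/top0b.png",cv2.resize(a,(800,600)))
E
```

```text
pics
{'time': 0.0, 'joint_pos': array([ 1.21036103e+00,  4.91548579e-01,  1.55947066e+00,  3.47755849e-05,
        1.09173792e+00, -1.05596803e-01]), 'joint_velocities': array([ 0.00131038,  0.00057042, -0.00212832, -0.0013181 ,  0.00058801,
       -0.00091098]), 'tau': array([ 2.16373832e-03, -6.18471122e+01, -2.61591607e+01, -1.02747467e-04,
        4.10646200e-03,  4.89709009e-05]), 'position': array([0.15743726, 0.60459279, 0.23072727]), 'tool_rot': array([ 2.48527407e+00,  1.92076569e+00, -1.58228238e-03]), 'wrist_force': array([ 0.0040741 , -0.00432911,  0.56984993]), 'ft_torque': array([-0.00305715, -0.02386682,  0.03025784]), 'gripper_width': 1.0001805771546257}
scene {'fovy': 56.90393393077562, 'cx': 251.529556790232, 'cy': 195.15928066391356, 'cam_to_world': array([[-0.1224321 ,  0.76088929, -0.6372267 ,  1.20887604],
       [ 0.99244021,  0.09937998, -0.0720142 ,  0.13771311],
       [ 0.00853274, -0.64122625, -0.76730443,  0.90106757],
       [ 0.        ,  0.        ,  0.        ,  1.        ]])}
top {'fovy': 55.68209019060353, 'cx': 256.4140851688839, 'cy': 192.578181742272, 'cam_to_world': array([[ 0.01706015, -0.99092774,  0.1333085 ,  0.39012371],
       [-0.99977577, -0.01857931, -0.01016014,  0.05617626],
       [ 0.01254474, -0.13310527, -0.99102251,  1.04702284],
       [ 0.        ,  0.        ,  0.        ,  1.        ]])}
```

View pics/top0b.png

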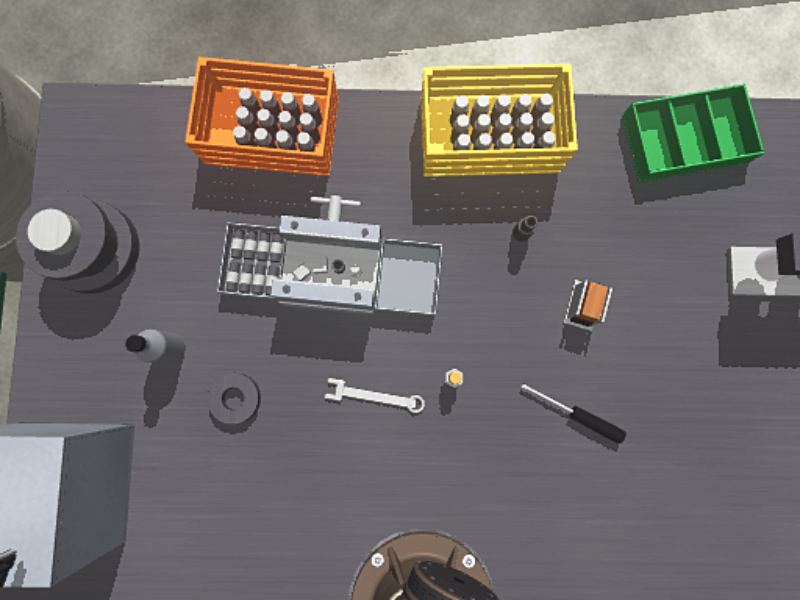

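View pics/scene0.png

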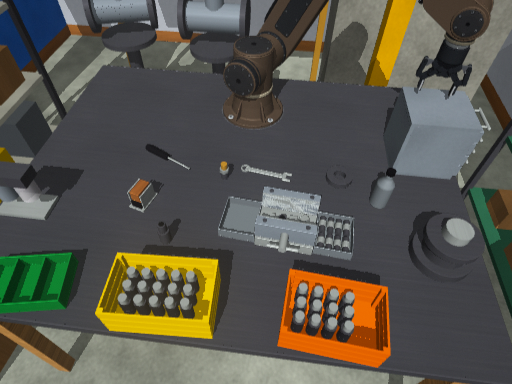

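The top view (800-pixel copy) shows the fixture at about (330,265), with the parts tray on its left and the empty scrap tray on its right at (410,278), which is -y. The brush in its holder is at (590,303), and there is open bench right of the scrap tray and below it. In the scene view the gripper hangs over the grey cabinet.

```bash
cat > h.py <<'E'
import numpy as np,cv2
from plant import eyes,monitor
def cloud(n,d,m=None):
    m=m or eyes.camera_model(n); f=192/np.tan(np.radians(m["fovy"]/2)); v,u=np.mgrid[:384,:512]
    P=np.stack([(u-m["cx"])/f*d,(v-m["cy"])/f*d,d],-1); T=m["cam_to_world"]
    W=P@T[:3,:3].T+T[:3,3]; W[d==0]=np.nan; return W
def rect(pts):
    (c,s,a)=cv2.minAreaRect((pts*1000).astype(np.float32)); return np.round(c,1),np.round(s,1),round(a,1)
def box(W,x,y,z): return (W[...,0]>x[0])&(W[...,0]<x[1])&(W[...,1]>y[0])&(W[...,1]<y[1])&(W[...,2]>z[0])&(W[...,2]<z[1])
E
python3 - <<'E'
from h import *
for n in("top","scene"):
    D=np.load(n+"0.npz");p=D["p"];W=cloud(n,D["d"]); hsv=cv2.cvtColor(p,cv2.COLOR_RGB2HSV)
    R=box(W,(.35,.75),(-.36,-.2),(-.01,.12))
    b=box(W,(.35,.75),(-.4,-.2),(.02,.1))&(hsv[...,0]<20)&(hsv[...,1]>110)&(hsv[...,2]>60)
    v,u=np.where(b); print(n,"brush",len(v),np.round([u.mean(),v.mean()]),np.nanpercentile(W[b][:,2],[5,50,95]))
    t=b&(W[...,2]>np.nanpercentile(W[b][:,2],95)-.012); print(' top',rect(W[t][:,:2]),t.sum(),W[t][:,2].mean())
    print('bench z',np.nanmedian(W[box(W,(.4,.55),(-.15,.0),(-.03,.03))][:,2]))
    # objects higher than 12mm
    o=(box(W,(.25,.75),(-.5,.5),(.012,.3))).astype(np.uint8)
    k,l,s,c=cv2.connectedComponentsWithStats(o)
    for i in range(1,k):
        if s[i,4]>25:
            q=W[l==i]; print(' obj',np.round(c[i]),s[i,4],rect(q[:,:2]),'zmax',np.round(np.percentile(q[:,2],98),3))
    j=box(W,(.4,.8),(-.1,.35),(.098,.113)); print(' jaws',j.sum(),rect(W[j][:,:2]))
    k,l,s,c=cv2.connectedComponentsWithStats(j.astype(np.uint8))
    for i in range(1,k):
        if s[i,4]>20: print('  jaw',rect(W[l==i][:,:2]),W[l==i][:,2].mean())
g=cv2.imread("pics/top0.png")[135:210,130:300];a=cv2.resize(g,None,fx=4.5,fy=4.5,interpolation=2);cv2.imwrite("pics/c1.png",a)
D=np.load("top0.npz");W=cloud("top",D["d"]);print('cabinet',W[box(W,(-.1,.4),(.4,.9),(.1,.6))].max(0),W[box(W,(-.1,.4),(.3,.9),(.1,.6))].min(0))
E
```

```text
top brush 313 [380. 193.] [0.05478878 0.06917392 0.07210474]
 top (array([ 529.2, -292. ]), array([34.8, 61.7]), 73.5) 290 0.06912987471211066
bench z 0.0017444286854944036
 obj [201. 167.] 5551 (array([607.5, 172.7]), array([394.4, 192.7]), 85.1) zmax 0.11
 obj [336. 145.] 170 (array([ 663.2, -175.7]), array([32. , 27.8]), 45.8) zmax 0.085
 obj [377. 194.] 612 (array([ 527.4, -291.5]), array([52.5, 67.9]), 73.0) zmax 0.072
 obj [100. 221.] 621 (array([436. , 460.2]), array([48.2, 54.5]), 81.1) zmax 0.153
 obj [290. 241.] 105 (array([391.6, -48.4]), array([29.9, 27.6]), 0.5) zmax 0.07
 obj [149. 255.] 706 (array([348.1, 340.3]), array([87.6, 88.3]), 1.1) zmax 0.027
 obj [377. 269.] 406 (array([ 335.2, -263.9]), array([197.3,  25. ]), 64.0) zmax 0.029
 jaws 1810 (array([653.6, 125.8]), array([449. , 291.9]), 89.8)
  jaw (array([779. , 266.9]), array([ 30. , 164.6]), 4.1) 0.10160475822357128
  jaw (array([777.9, -45.8]), array([105.8,  18.3]), 85.3) 0.10767320537472665
  jaw (array([639. , 169.7]), array([170.1,  31.2]), 85.2) 0.10744649088121233
  jaw (array([529.6, 178.9]), array([16
[... 558 characters left out ...]
. 193.] 548 (array([ 533.1, -292.7]), array([52.7, 70.1]), 74.6) zmax 0.071
 obj [295. 224.] 5298 (array([609.8, 171.7]), array([394. , 192.5]), 85.5) zmax 0.108
 obj [163. 232.] 211 (array([ 669.3, -177.9]), array([27.5, 32.1]), 33.3) zmax 0.083
 jaws 1576 (array([654.1, 124.4]), array([290.7, 447. ]), 0.1)
  jaw (array([530.2, 178.5]), array([169.4,  35.3]), 84.2) 0.10548465314516116
  jaw (array([639.6, 168.8]), array([169.7,  34.1]), 85.3) 0.10575221107556831
  jaw (array([787.5, -46.4]), array([ 26.7, 104.6]), 1.3) 0.10703144720705675
  jaw (array([780.2, 265.5]), array([ 27.7, 164.4]), 3.8) 0.1002363973127376
cabinet [0.29954155 0.68142765 0.3093043 ] [0.09834245 0.51729692 0.10002181]
```

View pics/c1.png

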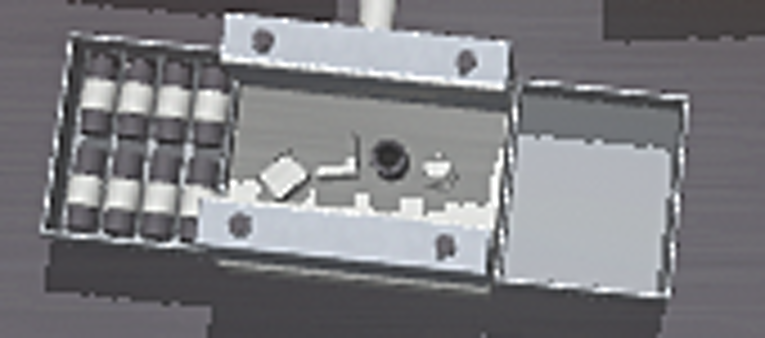

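The crop shows the bar, angle, stub and bolt head in the channel at about (285,178), (345,165), (388,158) and (440,168). The scrap tray is empty and at -y. The fixture measures (0.5846, 0.174) with its channel along 85.2°. The brush is at (0.5295, -0.2925) with its long axis at -16.5°.

```bash
cat > to.py <<'E'
import sys,numpy as np
from plant import monitor
from scipy.spatial.transform import Rotation as R
s=monitor.read_state(); A=R.from_rotvec(s["tool_rot"]);p=s["position"]
m=A.as_matrix(); print("t",round(s["time"],2),"pos",np.round(p,4),"yaw",round(np.degrees(np.arctan2(m[1,0],m[0,0])),2),"F",np.round(s["wrist_force"],1),"w",round(s["gripper_width"]*85.4,1),"j1,6",np.round(s["joint_pos"][[0,5]],2))
for a in sys.argv[1:]:
    x,y,z,w=map(float,a.split(',')); w=np.radians(w)
    B=R.from_matrix(np.array([[np.cos(w),np.sin(w),0],[np.sin(w),-np.cos(w),0],[0,0,-1]]))
    print("rows",np.round(np.degrees((A.inv()*B).as_rotvec()),2),np.round(A.inv().apply(np.array([x,y,z])-p)*100,2))
E
python3 to.py .25,.605,.33,75.4 .55,.2,.33,30 ; python3 - <<'E'
from h import *
D=np.load("top0.npz");p=D["p"];W=cloud("top",D["d"])
F=np.array([.5846,.174]);a=np.radians(-4.8);X=np.array([np.cos(a),np.sin(a)]);Y=np.array([-X[1],X[0]])
L=(W[...,:2]-F)@np.stack([X,Y],1)
m=(abs(L[...,0])<.037)&(abs(L[...,1])<.085)&(W[...,2]>.048)&(W[...,2]<.075)
k,l,s,c=cv2.connectedComponentsWithStats(m.astype(np.uint8))
for i in range(1,k):
    if s[i,4]>8: print(s[i,4],np.round(L[l==i].mean(0)*1000),np.round(L[l==i].min(0)*1000),np.round(L[l==i].max(0)*1000),W[l==i][:,2].max())
E
```

```text
t 0.1 pos [0.1575 0.6046 0.2308] yaw 75.4 F [-0.1  0.3  0.9] w 85.8 j1,6 [ 1.21 -0.11]
rows [-0.01  0.05  0.  ] [ 2.36  8.95 -9.92]
rows [1.00e-02 5.00e-02 4.54e+01] [-29.27  48.19  -9.9 ]
44 [-4. 12.] [-14.   3.] [14. 27.] 0.06672746556906595
59 [ -1. -16.] [ -9. -26.] [10. -5.] 0.0691069842898554
68 [-16.  47.] [-30.  34.] [-3. 61.] 0.06233433460107507
50 [ -2. -46.] [-12. -57.] [  9. -31.] 0.06731829223266628
```

```bash
python3 -m handwheel '0 0 0 0 0 -5 8.54; 0 0 0 0 0 -10 8.54; 0 0 8 -4 9 -10 8.54; 0 0 16 -8 14 -10 8.54; 0 0 24 -12 19 -10 8.54; 0 0 30 -16 25 -10 8.54; 0 0 36 -20 31 -10 8.54; 0 0 42 -24 37 -10 8.54; 0 0 45 -27 43 -10 8.54; 0 0 45 -29 48 -10 8.54' && python3 to.py .5295,-.2925,.3,-16.5
```

```text
time: 1.1
position: [0.4329, 0.3131, 0.331]
tool_rot: [3.032, 0.821, -0.001]
wrist_force: [0.8, 0.9, -0.0]
gripper_width: 1.0
t 1.1 pos [0.4329 0.3131 0.331 ] yaw 30.29 F [ 0.8  0.9 -0. ] w 85.4 j1,6 [ 0.5  -0.03]
rows [5.000e-02 4.000e-02 4.679e+01] [-22.21  57.16   3.15]
```

```bash
python3 -m handwheel '0 0 5 0 6 0 8.54; 0 0 10 0 12 0 8.54; 0 0 16 -3 18 0 8.54; 0 0 22 -6 24 0 8.54; 0 0 28 -9 30 0 8.54; 0 0 34 -12 36 0 8.54; 0 0 40 -15 42 1 8.54; 0 0 46.8 -18 48 2 8.54; 0 0 46.8 -20 53 3 8.54; 0 0 46.8 -22.2 57.2 3 8.54' && python3 -m handwheel '0 0 0 0 0 0 8.54;0 0 0 0 0 0 8.54' && python3 to.py .5295,-.2925,.2,-16.5
```

```text
time: 2.1
position: [0.5195, -0.1706, 0.3122]
tool_rot: [3.108, -0.451, -0.001]
wrist_force: [0.8, 0.3, 0.2]
gripper_width: 0.998
time: 2.3
position: [0.5191, -0.1716, 0.3116]
tool_rot: [3.108, -0.455, -0.003]
wrist_force: [0.4, 0.5, 0.4]
gripper_width: 0.998
t 2.3 pos [ 0.5191 -0.1716  0.3116] yaw -16.66 F [0.4 0.5 0.4] w 85.2 j1,6 [-0.44 -0.15]
rows [ 0.03  0.12 -0.16] [ 4.49 11.28 11.15]
```

```bash
python3 -m handwheel '0 0 0 1.5 3.8 3 8.54; 0 0 0 3 7.5 6 8.54; 0 0 0 4.5 11.3 10 8.54; 0 0.1 -0.1 4.5 11.3 11 8.54;0 0.1 -0.1 4.5 11.3 11.1 8.54;0 0.1 -0.1 4.5 11.3 11.1 8.54' && python3 to.py .5295,-.2925,.1,-16.5 && python3 - <<'E'
from h import *
for n in("scene","top"):
    p,d=eyes.snapshot(n); 
    W=cloud(n,d); hsv=cv2.cvtColor(p,cv2.COLOR_RGB2HSV)
    b=box(W,(.45,.62),(-.4,-.2),(.055,.08))&(hsv[...,0]<20)&(hsv[...,1]>110)&(hsv[...,2]>60)
    print(n,b.sum(),rect(W[b][:,:2]) if b.sum()>10 else '')
    c=(p[110:270,80:240] if n=="scene" else p[120:280,300:460]);cv2.imwrite(f"pics/{n}1.png",cv2.resize(c[:,:,::-1],(400,400)))
a=np.hstack([cv2.imread("pics/scene1.png"),cv2.imread("pics/top1.png")]);cv2.imwrite("pics/v1.png",a)
E
```

```text
time: 2.9
position: [0.53, -0.2913, 0.2011]
tool_rot: [3.109, -0.451, -0.001]
wrist_force: [0.7, -0.3, 0.8]
gripper_width: 1.0
t 2.9 pos [ 0.53   -0.2913  0.2011] yaw -16.5 F [ 0.7 -0.3  0.8] w 85.4 j1,6 [-0.61 -0.32]
rows [0.02 0.03 0.  ] [-0.    0.12 10.11]
scene 194 (array([ 529.9, -293.9]), array([39.2, 64.2]), 75.8)
top 299 (array([ 528.7, -291.7]), array([34.4, 61.9]), 74.2)
```

View pics/v1.png

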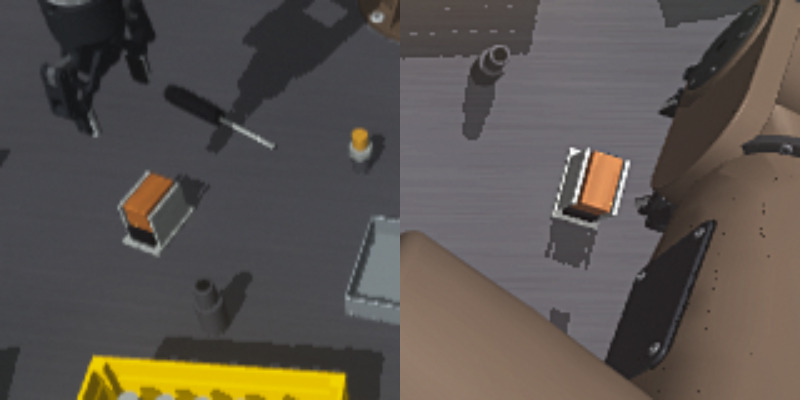

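```bash
python3 - <<'E'
from h import *
for n,o in(("scene",(80,110,0)),("top",(300,120,400))):
    m=eyes.camera_model(n);T=np.linalg.inv(m["cam_to_world"]);f=192/np.tan(np.radians(m["fovy"]/2))
    for P in([.53,-.2913,.2011],[.53+.041,-.2913-.012,.214],[.53-.041,-.2913+.012,.214],[.529,-.292,.068]):
        q=T@np.r_[P,1];u=f*q[0]/q[2]+m["cx"];v=f*q[1]/q[2]+m["cy"];print(n,np.round([(u-o[0])*2.5+o[2],(v-o[1])*2.5]))
E
```

```text
scene [120. 115.]
scene [ 94. 132.]
scene [140.  83.]
scene [148. 192.]
top [649. 161.]
top [666. 116.]
top [644. 202.]
top [601. 181.]
```

The projected fingertips match the picture, with claws at crop (94,132) and (140,83) and the brush below them, so I descend.

```bash
python3 -m handwheel '0 0 0 0 0.1 4 8.54; 0 0 0 0 0.1 8 8.54; 0 0 0 0 0.1 11 8.54; 0 0 0 0 0.1 14 8.54; 0 0 0 0 0.1 16 8.54; 0 0 0 0 0.1 16.8 8.54;0 0 0 0 0.1 16.9 8.54;0 0 0 0 0.1 16.9 8.54' && python3 to.py .529,-.2923,.032,-16.5
```

```text
time: 3.8
position: [0.5309, -0.2927, 0.0345]
tool_rot: [3.107, -0.449, 0.005]
wrist_force: [0.0, 0.3, 0.8]
gripper_width: 1.0
t 3.8 pos [ 0.5309 -0.2927  0.0345] yaw -16.45 F [0.  0.3 0.8] w 85.4 j1,6 [-0.61 -0.32]
rows [ 0.09 -0.19  0.05] [-0.19  0.01  0.25]
```

```bash
python3 -m handwheel '0 -0.2 0 -0.2 0 0.2 8.54; 0 -0.2 0 -0.2 0 0.2 6; 0 -0.2 0 -0.2 0 0.2 5.5; 0 -0.2 0 -0.2 0 0.2 5.5;0 -0.2 0 -0.2 0 0.2 5.5;0 -0.2 0 -0.2 0 0.2 5.5' 50 && python3 to.py .529,-.2923,.032,-16.5
```

```text
time: 4.4
position: [0.5293, -0.2923, 0.0334]
tool_rot: [3.107, -0.449, 0.001]
wrist_force: [0.1, 0.8, 6.0]
gripper_width: 0.718
t 4.4 pos [ 0.5293 -0.2923  0.0334] yaw -16.44 F [0.1 0.8 6. ] w 61.3 j1,6 [-0.61 -0.32]
rows [ 0.12 -0.06  0.06] [-0.03  0.    0.14]
```

```bash
python3 -m handwheel '0 0 0 0 0 -0.5 5.5; 0 0 0 0 0 -2 5.5; 0 0 0 0 0 -4 5.5; 0 0 0 0 0 -6.5 5.5; 0 0 0 0 0 -9 5.5; 0 0 0 0 0 -11 5.5; 0 0 0 0 0 -11 5.5' 50 && python3 to.py .525,-.125,.14,-4.8
```

```text
time: 5.1
position: [0.5301, -0.2927, 0.1471]
tool_rot: [3.105, -0.449, 0.009]
wrist_force: [0.3, 0.8, -1.1]
gripper_width: 0.712
t 5.1 pos [ 0.5301 -0.2927  0.1471] yaw -16.44 F [ 0.3  0.8 -1.1] w 60.8 j1,6 [-0.61 -0.32]
rows [  0.25  -0.33 -11.64] [ -5.24 -15.94   0.61]
```

```bash
python3 -m handwheel '0 0 -3 -1.3 -4 0 5.5; 0 0 -6 -2.6 -8 0 5.5; 0 0 -9 -4 -12 0 5.5; 0.2 -0.3 -11.6 -5.2 -15 0.5 5.5; 0.2 -0.3 -11.6 -5.2 -15.9 2.5 5.5; 0.2 -0.3 -11.6 -5.2 -15.9 5 5.5;0.2 -0.3 -11.6 -5.2 -15.9 7 5.5;0.2 -0.3 -11.6 -5.2 -15.9 9 5.5;0.2 -0.3 -11.6 -5.2 -15.9 10 5.5;0.2 -0.3 -11.6 -5.2 -15.9 10 5.5' 50 && python3 to.py .525,-.125,.0274,-4.8
```

```text
time: 6.1
position: [0.5251, -0.1258, 0.045]
tool_rot: [3.139, -0.133, -0.003]
wrist_force: [0.4, 0.3, -1.3]
gripper_width: 0.721
t 6.1 pos [ 0.5251 -0.1258  0.045 ] yaw -4.85 F [ 0.4  0.3 -1.3] w 61.6 j1,6 [-0.36 -0.27]
rows [ 0.01  0.12 -0.05] [-0.01 -0.08  1.76]
```

```bash
python3 -m handwheel '0 0.1 0 0 0 0.8 5.5;0 0.1 0 0 0 1.4 5.5;0 0.1 0 0 0 1.7 5.5;0 0.1 0 0 0 1.8 5.5;0 0.1 0 0 0 1.8 5.5' 50 && python3 to.py .525,-.125,.0274,-4.8
```

```text
time: 6.6
position: [0.525, -0.1258, 0.0275]
tool_rot: [3.138, -0.133, -0.0]
wrist_force: [-2.0, 0.6, 3.4]
gripper_width: 0.72
t 6.6 pos [ 0.525  -0.1258  0.0275] yaw -4.85 F [-2.   0.6  3.4] w 61.5 j1,6 [-0.36 -0.27]
rows [ 0.02  0.   -0.05] [-0.01 -0.08  0.01]
```

```bash
python3 -m handwheel '0 0 0 0 0 0 7;0 0 0 0 0 0 8.54;0 0 0 0 0 0 8.54;0 0 0 0 0 0 8.54; 0 0 0 0 0 -2 8.54; 0 0 0 0 0 -5 8.54; 0 0 -5 0 0 -8 8.54; 0 0 -13 0 0 -11 8.54; 0 0 -21 0 0 -13 8.54;0 0 -29 0 0 -13 8.54' && python3 to.py .525,-.1258,.16,85.2
```

```text
time: 7.6
position: [0.526, -0.1261, 0.1602]
tool_rot: [3.067, 0.666, 0.006]
wrist_force: [0.0, -0.4, -0.8]
gripper_width: 1.002
t 7.6 pos [ 0.526  -0.1261  0.1602] yaw 24.48 F [ 0.  -0.4 -0.8] w 85.5 j1,6 [-0.36 -0.78]
rows [ 2.800e-01 -5.000e-02 -6.072e+01] [-0.08 -0.07  0.02]
```

```bash
python3 -m handwheel '0 0 -8 0 0 0 8.54;0 0 -16 0 0 0 8.54;0 0 -24 0 0 0 8.54;0 0 -32 0 0 0 8.54;0 0 -40 0 0 0 8.54;0 0 -48 0 0 0 8.54;0 0 -56 0 0 0 8.54;0.2 0 -60.7 -0.1 -0.1 0 8.54;0.2 0 -60.7 -0.1 -0.1 0 8.54;0.2 0 -60.7 -0.1 -0.1 0 8.54' && python3 to.py .525,-.1258,.16,85.2 && python3 - <<'E'
from h import *
im=[]
for n in("scene","top"):
    p,d=eyes.snapshot(n); W=cloud(n,d); hsv=cv2.cvtColor(p,cv2.COLOR_RGB2HSV)
    b=box(W,(.42,.62),(-.22,-.03),(.03,.09))&(hsv[...,0]<20)&(hsv[...,1]>110)&(hsv[...,2]>60)
    t=b&(W[...,2]>.054)
    print(n,t.sum(),rect(W[t][:,:2]) if t.sum()>10 else '',np.percentile(W[b][:,2],95) if b.any() else '')
    im.append(cv2.resize(p[100:260,100:300] if n=="scene" else p[120:280,200:400],(400,320))[:,:,::-1])
cv2.imwrite("pics/v2.png",np.hstack(im))
E
```

```text
time: 8.6
position: [0.5247, -0.1256, 0.1602]
tool_rot: [2.315, 2.122, 0.002]
wrist_force: [-1.1, 0.6, 0.2]
gripper_width: 1.001
t 8.6 pos [ 0.5247 -0.1256  0.1602] yaw 85.04 F [-1.1  0.6  0.2] w 85.5 j1,6 [-0.36 -1.84]
rows [ 0.09 -0.   -0.16] [-0.02  0.03  0.02]
scene 189 (array([ 525.7, -125.2]), array([33.9, 63.8]), 82.5) 0.06452749770244608
top 0
```

View pics/v2.png

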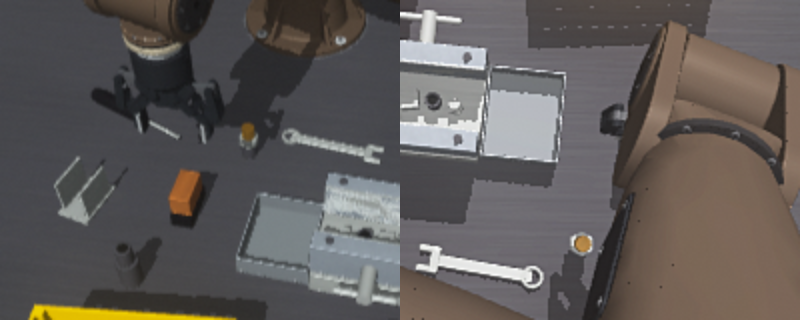

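The left picture shows the brush standing free on the bench at (187,195) with the holder empty, and it measures (0.5257, -0.1252).

```bash
python3 -m handwheel '0 0 0 0 0.1 4 8.54; 0 0 -0.2 0 0.1 8 8.54; 0 0 -0.2 0 0.1 10.5 8.54; 0 0 -0.2 0 0.1 12.5 8.54; 0 0 -0.2 0 0.1 13.2 8.54; 0 0 -0.2 0 0.1 13.2 8.54; 0 0 -0.2 0 0.1 13.2 8.54' && python3 to.py .5252,-.1254,.0285,85.2
```

```text
time: 9.4
position: [0.5263, -0.1259, 0.029]
tool_rot: [2.31, 2.126, 0.002]
wrist_force: [0.5, -0.4, 0.1]
gripper_width: 1.0
t 9.4 pos [ 0.5263 -0.1259  0.029 ] yaw 85.25 F [ 0.5 -0.4  0.1] w 85.4 j1,6 [-0.36 -1.85]
rows [0.15 0.01 0.05] [ 0.04 -0.11  0.05]
```

```bash
python3 -m handwheel '0.1 0 0 0 -0.1 0 6; 0.1 0 0 0 -0.1 0 4; 0.1 0 0 0 -0.1 0 2.8;0.1 0 0 0 -0.1 0 2.8;0.1 0 0 0 -0.1 0 2.8;0.1 0 0 0 -0.1 0 2.8' 60 && python3 to.py && python3 -m handwheel '0 0 0 0 0 -1 2.8; 0 0 0 0 0 -4 2.8; 0 0 0 0 0 -9 2.8; 0 0 0 0 0 -14 2.8;0 0 0 0 0 -16 2.8;0 0 0 0 0 -16 2.8' && python3 to.py .5917,.258,.19,85.2
```

```text
time: 10.0
position: [0.5256, -0.1259, 0.0296]
tool_rot: [2.311, 2.126, 0.001]
wrist_force: [-0.7, -0.2, 6.1]
gripper_width: 0.387
t 10.0 pos [ 0.5256 -0.1259  0.0296] yaw 85.24 F [-0.7 -0.2  6.1] w 33.0 j1,6 [-0.36 -1.85]
time: 10.6
position: [0.5262, -0.1261, 0.1933]
tool_rot: [2.306, 2.123, 0.006]
wrist_force: [0.5, 0.1, -2.0]
gripper_width: 0.388
t 10.6 pos [ 0.5262 -0.1261  0.1933] yaw 85.25 F [ 0.5  0.1 -2. ] w 33.2 j1,6 [-0.36 -1.85]
rows [0.44 0.12 0.05] [38.82  3.35  0.27]
```

```bash
python3 -m handwheel '0 0 0 4 0.3 0 2.8; 0 0 0 8 0.6 0 2.8; 0 0 0 12.5 1 0 2.8; 0 0 0 17 1.5 0 2.8; 0 0 0 21.5 2 0 2.8;0 0 0 26 2.4 0 2.8; 0 0 0 31 2.8 0 2.8; 0 0 0 35 3.1 0 2.8;0.4 0.1 0 38 3.3 0 2.8;0.4 0.1 0 38.8 3.4 0 2.8' && python3 -m handwheel '0 0 0 0 0 0 2.8' && python3 to.py .5918,.2597,.115,85.2 && python3 - <<'E'
from h import *
p,d=eyes.snapshot("scene"); W=cloud("scene",d); hsv=cv2.cvtColor(p,cv2.COLOR_RGB2HSV)
s=monitor.read_state()["position"]
b=box(W,(.5,.72),(.1,.4),(.13,.25))&(hsv[...,0]<20)&(hsv[...,1]>110)&(hsv[...,2]>50)
print(b.sum(),W[b].min(0)-s,W[b].max(0)-s,rect(W[b][:,:2]))
a=p[120:290,190:390];cv2.imwrite("pics/v3.png",cv2.resize(a[:,:,::-1],(700,595),interpolation=2))
E
```

```text
time: 11.6
position: [0.5915, 0.2605, 0.1909]
tool_rot: [-2.308, -2.13, 0.003]
wrist_force: [-0.2, -0.9, -1.1]
gripper_width: 0.389
time: 11.7
position: [0.5911, 0.2611, 0.1897]
tool_rot: [-2.306, -2.131, 0.005]
wrist_force: [0.1, -0.1, -1.9]
gripper_width: 0.389
t 11.7 pos [0.5911 0.2611 0.1897] yaw 85.48 F [ 0.1 -0.1 -1.9] w 33.2 j1,6 [ 0.31 -1.18]
rows [-0.18  0.09  0.28] [-0.12  0.11  7.47]
341 [-0.02881658 -0.01915538 -0.00683245] [0.03471924 0.01726812 0.05556857] (array([593.6, 260.1]), array([33.7, 63.6]), 85.3)
```

View pics/v3.png

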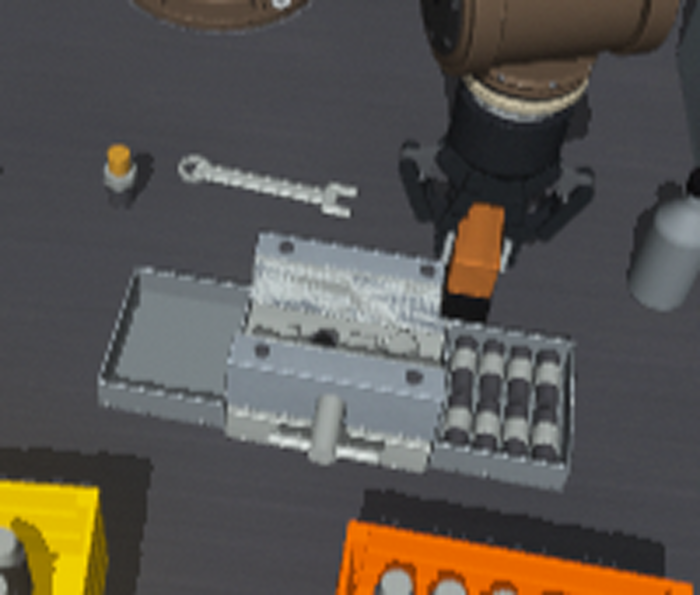

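The picture shows the brush hanging at (478,250), above the channel's parts-tray end and clear of the scrap. I lower it behind the last piece.

```bash
python3 -m handwheel '-0.2 0.1 0.3 -0.1 0.1 3 2.8; -0.2 0.1 0.3 -0.1 0.1 6 2.8;-0.2 0.1 0.3 -0.1 0.1 8.5 2.8;-0.2 0.1 0.3 -0.1 0.1 10.5 2.8; -0.2 0.1 0.3 -0.1 0.1 11 2.8;-0.2 0.1 0.3 -0.1 0.1 11 2.8' && python3 to.py .5910,.2595,.0705,85.2
```

```text
time: 12.35
position: [0.5912, 0.2581, 0.079]
tool_rot: [-2.314, -2.124, 0.003]
wrist_force: [-0.2, -0.3, -0.9]
gripper_width: 0.386
t 12.35 pos [0.5912 0.2581 0.079 ] yaw 85.09 F [-0.2 -0.3 -0.9] w 33.0 j1,6 [ 0.31 -1.18]
rows [-0.1   0.05 -0.11] [ 0.14 -0.03  0.85]
```

```bash
python3 -m handwheel '-0.1 0 -0.1 0.1 0 0.4 2.8;-0.1 0 -0.1 0.1 0 0.8 2.8;-0.1 0 -0.1 0.1 0 0.85 2.8;-0.1 0 -0.1 0.1 0 0.85 2.8' && python3 to.py .5828,.1603,.0705,85.2 .5754,.0645,.0705,85.2
```

```text
time: 12.75
position: [0.5913, 0.2591, 0.0708]
tool_rot: [2.312, 2.126, -0.0]
wrist_force: [0.3, 0.3, -1.2]
gripper_width: 0.384
t 12.75 pos [0.5913 0.2591 0.0708] yaw 85.19 F [ 0.3  0.3 -1.2] w 32.8 j1,6 [ 0.31 -1.18]
rows [ 0.03  0.04 -0.01] [-9.92 -0.02  0.04]
rows [ 0.03  0.04 -0.01] [-19.53   0.04   0.04]
```

```bash
python3 -m handwheel '0 0 0 -0.6 0 0 2.8;0 0 0 -1.6 0 0 2.8;0 0 0 -2.6 0 0 2.8;0 0 0 -3.6 0 0 2.8;0 0 0 -4.6 0 0 2.8;0 0 0 -5.6 0 0 2.8;0 0 0 -6.6 0 0 2.8;0 0 0 -7.6 0 0 2.8;0 0 0 -8.6 0 0 2.8;0 0 0 -9.6 0 0 2.8' && python3 to.py .5758,.0655,.0705,85.2 && python3 - <<'E'
from h import *
p,d=eyes.snapshot("scene")
a=p[150:270,210:370];cv2.imwrite("pics/v4.png",cv2.resize(a[:,:,::-1],(640,480),interpolation=2))
E
```

```text
time: 13.75
position: [0.5831, 0.1627, 0.0708]
tool_rot: [2.312, 2.126, -0.0]
wrist_force: [0.0, 1.9, -0.1]
gripper_width: 0.392
t 13.75 pos [0.5831 0.1627 0.0708] yaw 85.19 F [ 0.   1.9 -0.1] w 33.5 j1,6 [ 0.16 -1.32]
rows [ 0.02  0.04 -0.01] [-9.74  0.08  0.04]
```

View pics/v4.png

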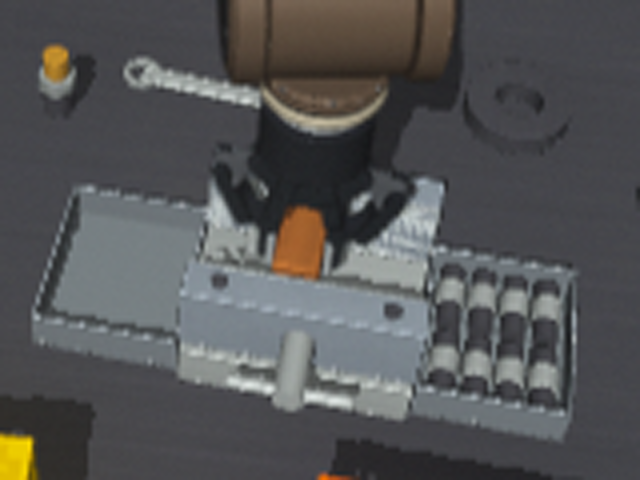

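The brush at (300,240) is mid-channel, with the bed behind it swept clear and the load only 2 N. I continue past the tray edge.

```bash
python3 -m handwheel '0 0 0 -1 0 0 2.8;0 0 0 -2 0 0 2.8;0 0 0 -3 0 0 2.8;0 0 0 -4 0 0 2.8;0 0 0 -5 0 0 2.8;0 0 0 -6 0 0 2.8;0 0 0 -7 0 0 2.8;0 0 0 -8 0 0 2.8;0 0 0 -9 0 0 2.8;0 0 0 -10 0 0 2.8' && python3 to.py && python3 -m handwheel '0 0 0 -0.5 0 0 2.8;0 0 0 -0.5 0 0 2.8;0 0 0 -0.5 0 0 2.8;0 0 0 -0.5 0 -3 2.8;0 0 0 -0.5 0 -7 2.8;0 0 0 -0.5 0 -11 2.8;0 0 0 -0.5 0 -14 2.8;0 0 0 -0.5 0 -14 2.8' && python3 to.py .5257,-.125,.15,85.2 .5257,-.125,.0296,85.2 && python3 - <<'E'
from h import *
im=[]
for n in("scene","top"):
    p,d=eyes.snapshot(n); np.savez(n+"2.npz",p=p,d=d)
    im.append(cv2.resize(p[140:260,200:360] if n=="scene" else p[125:230,130:270],(400,300),interpolation=2)[:,:,::-1])
cv2.imwrite("pics/v5.png",np.hstack(im))
E
```

```text
time: 14.8
position: [0.5745, 0.0609, 0.0709]
tool_rot: [2.313, 2.125, -0.001]
wrist_force: [0.0, -0.9, -1.0]
gripper_width: 0.386
t 14.8 pos [0.5745 0.0609 0.0709] yaw 85.16 F [ 0.  -0.9 -1. ] w 32.9 j1,6 [-0.01 -1.49]
time: 15.6
position: [0.5755, 0.0566, 0.2151]
tool_rot: [2.308, 2.123, 0.007]
wrist_force: [1.2, -0.4, -1.5]
gripper_width: 0.389
t 15.6 pos [0.5755 0.0566 0.2151] yaw 85.2 F [ 1.2 -0.4 -1.5] w 33.3 j1,6 [-0.02 -1.5 ]
rows [0.41 0.03 0.  ] [-18.51  -3.49   6.49]
rows [0.41 0.03 0.  ] [-18.51  -3.58  18.53]
```

View pics/v5.png

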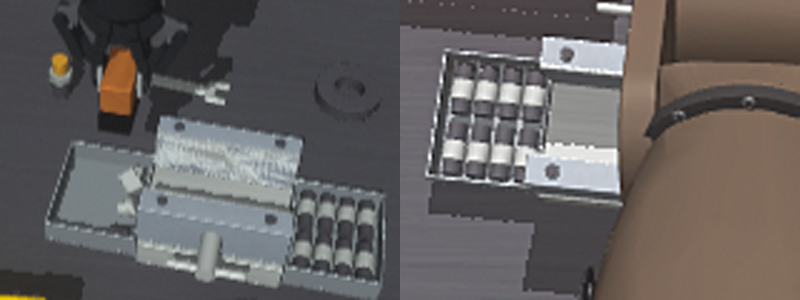

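The left view shows scrap in the tray against the fixture at (130,180) and (125,207), and the bed looks empty. I put the brush down on the bench and then check from above.

```bash
python3 -m handwheel '0 0 0 -4 -0.7 0 2.8; 0 0 0 -8 -1.5 0 2.8; 0 0 0 -12 -2.2 0 2.8; 0.2 0 0 -16 -3 1 2.8; 0.4 0 0 -18.5 -3.5 4 2.8; 0.4 0 0 -18.5 -3.5 8 2.8;0.4 0 0 -18.5 -3.5 12 2.8;0.4 0 0 -18.5 -3.5 15.5 2.8;0.4 0 0 -18.5 -3.5 16.8 2.8;0.4 0 0 -18.5 -3.5 16.8 2.8' && python3 to.py .5257,-.125,.0298,85.2
```

```text
time: 16.7
position: [0.5225, -0.1246, 0.041]
tool_rot: [-2.306, -2.121, 0.011]
wrist_force: [0.8, -0.7, -0.4]
gripper_width: 0.387
t 16.7 pos [ 0.5225 -0.1246  0.041 ] yaw 85.2 F [ 0.8 -0.7 -0.4] w 33.0 j1,6 [-0.36 -1.84]
rows [-0.62 -0.02 -0.  ] [-0.02  0.33  1.12]
```

```bash
python3 - <<'E'
from h import *
p,d=eyes.snapshot("top")
q,e=eyes.snapshot("scene")
cv2.imwrite("pics/v6.png",np.hstack([cv2.resize(p[125:215,130:295],(400,218),interpolation=2),cv2.resize(q[180:270,210:370],(390,218),interpolation=2)])[:,:,::-1])
W=cloud("top",d);F=np.array([.5846,.174]);a=np.radians(-4.8);X=np.array([np.cos(a),np.sin(a)]);Y=np.array([-X[1],X[0]])
L=(W[...,:2]-F)@np.stack([X,Y],1)
m=(abs(L[...,0])<.037)&(abs(L[...,1])<.083)&(W[...,2]>.046)&(W[...,2]<.075);print('bed above',m.sum())
m=(abs(L[...,0])<.06)&(L[...,1]<-.09)&(L[...,1]>-.192)&(W[...,2]>.013);print('tray',m.sum(),W[m][:,2].max())
k,l,s,c=cv2.connectedComponentsWithStats(m.astype(np.uint8))
for i in range(1,k):
    if s[i,4]>8: print(s[i,4],np.round(L[l==i].mean(0)*1000),W[l==i][:,2].max())
E
```

```text
bed above 1
tray 78 0.033153267688055044
65 [  48. -110.] 0.033153267688055044
12 [  16. -106.] 0.031153162373992904
```

View pics/v6.png

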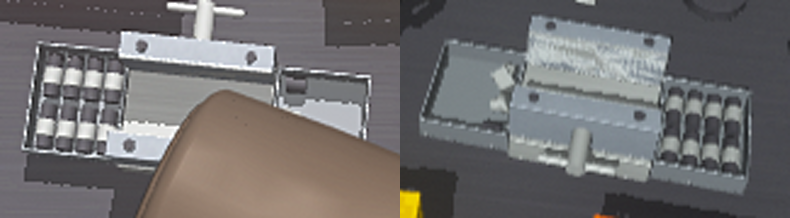

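The arm hides part of the tray, but the stub is visible in its corner at (295,85). I place and release the brush, then move the arm back for a full check.

```bash
python3 -m handwheel '-0.6 0 0 0 0.3 0.5 2.8;-0.6 0 0 0 0.3 0.9 2.8;-0.6 0 0 0 0.3 1.1 2.8;-0.6 0 0 0 0.3 1.15 2.8;-0.6 0 0 0 0.3 1.15 2.8' && python3 to.py .5257,-.125,.0296,85.2
```

```text
time: 17.3
position: [0.5269, -0.1253, 0.0323]
tool_rot: [2.309, 2.124, 0.004]
wrist_force: [-0.4, -1.3, -0.9]
gripper_width: 0.39
t 17.3 pos [ 0.5269 -0.1253  0.0323] yaw 85.21 F [-0.4 -1.3 -0.9] w 33.3 j1,6 [-0.36 -1.84]
rows [0.26 0.06 0.01] [ 0.02 -0.12  0.27]
```

```bash
python3 -m handwheel '0.2 0 0 0 0 0.2 2.8;0.2 0 0 0 0 0.3 2.8;0.2 0 0 0 0 0.3 2.8;0.2 0 0 0 0 0.3 2.8' && python3 to.py
```

```text
time: 17.7
position: [0.527, -0.1254, 0.0296]
tool_rot: [2.311, 2.125, 0.0]
wrist_force: [-1.8, 0.5, 5.7]
gripper_width: 0.385
t 17.7 pos [ 0.527  -0.1254  0.0296] yaw 85.2 F [-1.8  0.5  5.7] w 32.9 j1,6 [-0.36 -1.84]
```

```bash
python3 -m handwheel '0 0 0 0 0 0 5;0 0 0 0 0 0 8.54;0 0 0 0 0 0 8.54;0 0 0 0 0 0 8.54; 0 0 0 0 0 -2 8.54; 0 0 0 0 0 -5 8.54; 0 0 0 0 0 -9 8.54; 0 0 0 0 0 -13 8.54; 0 0 0 0 0 -17 8.54;0 0 0 0 0 -21 8.54' && python3 -m handwheel '0 0 0 -4 1 -1 8.54; 0 0 0 -8 2 -2 8.54; 0 0 0 -12 3 -2 8.54; 0 0 0 -16 4 -2 8.54; 0 0 0 -20 5 -2 8.54;0 0 0 -24 7 -2 8.54;0 0 0 -28 9 -2 8.54;0 0 0 -32 11 -2 8.54;0 0 0 -36 12 -2 8.54;0 0 0 -36 12 -2 8.54' && python3 to.py && python3 - <<'E'
from h import *
p,d=eyes.snapshot("top")
q,e=eyes.snapshot("scene")
cv2.imwrite("pics/v7.png",np.hstack([cv2.resize(p[100:290,100:410],(500,306),interpolation=2),cv2.resize(q[175:265,210:310],(300,306),interpolation=2)])[:,:,::-1])
for n,g,dd in(("top",p,d),("scene",q,e)):
    W=cloud(n,dd);F=np.array([.5846,.174]);a=np.radians(-4.8);X=np.array([np.cos(a),np.sin(a)]);Y=np.array([-X[1],X[0]])
    L=(W[...,:2]-F)@np.stack([X,Y],1); hsv=cv2.cvtColor(g,cv2.COLOR_RGB2HSV)
    m=(abs(L[...,0])<.037)&(abs(L[...,1])<.083)&(W[...,2]>.046)&(W[...,2]<.075);print(n,'bed above',m.sum())
    m=(abs(L[...,0])<.06)&(L[...,1]<-.09)&(L[...,1]>-.192)&(W[...,2]>.013)&(W[...,2]<.1)
    k,l,s,c=cv2.connectedComponentsWithStats(m.astype(np.uint8))
    for i in range(1,k):
        if s[i,4]>8: print(s[i,4],np.round(L[l==i].min(0)*1000),np.round(L[l==i].max(0)*1000),W[l==i][:,2].max())
    b=box(W,(.42,.62),(-.22,-.03),(.03,.09))&(hsv[...,0]<20)&(hsv[...,1]>110)&(hsv[...,2]>60)&(W[...,2]>.054)
    print('brush',b.sum(),rect(W[b][:,:2]) if b.sum()>5 else '')
    o=(box(W,(.25,.75),(-.5,.5),(.012,.2))).astype(np.uint8)
    k,l,s,c=cv2.connectedComponentsWithStats(o)
    for i in range(1,k):
        if 60<s[i,4]<900: r=W[l==i]; print(' obj',s[i,4],rect(r[:,:2]),np.round(np.percentile(r[:,2],98),3))
E
```

```text
time: 18.7
position: [0.5264, -0.125, 0.2414]
tool_rot: [2.311, 2.125, 0.0]
wrist_force: [0.6, -1.5, -0.9]
gripper_width: 0.995
time: 19.7
position: [0.6151, -0.4981, 0.2595]
tool_rot: [2.316, 2.122, -0.001]
wrist_force: [0.3, 0.4, -0.0]
gripper_width: 0.999
t 19.7 pos [ 0.6151 -0.4981  0.2595] yaw 85.02 F [ 0.3  0.4 -0. ] w 85.3 j1,6 [-0.76 -2.25]
top bed above 16
64 [  39. -122.] [ 59. -98.] 0.032571353360341115
172 [ -48. -124.] [ 19. -94.] 0.03967949610303334
brush 285 (array([ 526.1, -124.7]), array([33.5, 62.8]), 84.6)
 obj 171 (array([ 663.4, -176.7]), array([32.5, 27.2]), 53.4) 0.084
 obj 172 (array([561.7,  68.1]), array([68. , 28.3]), 5.3) 0.039
 obj 378 (array([ 525.7, -124.9]), array([34.3, 71.3]), 84.6) 0.067
 obj 618 (array([435.9, 459.9]), array([48.5, 54.7]), 79.7) 0.153
 obj 105 (array([391.6, -48.5]), array([30.1, 27.4]), 0.2) 0.07
 obj 704 (array([348.2, 340.3]), array([87.7, 89.1]), 2.2) 0.027
scene bed above 1
133 [ -47. -127.] [ 20. -96.] 0.037912005437248264
31 [  43. -122.] [ 55. -98.] 0.03052907626543211
brush 185 (array([ 527.1, -125. ]), array([33. , 62.7]), 85.4)
 obj 192 (array([ 338.6, -264.5]), array([198.7,  26. ]), 62.4) 0.028
 obj 114 (array([395.6, -49.2]), array([29.2, 28. ]), 5.2) 0.068
 obj 385 (array([350.9, 340.9]), array([91.1, 88.9]), 7.6) 0.026
 obj 611 (array([446.4, 460.4]), array([55.3, 43. ]), 66.7) 0.151
 obj 413 (array([ 530.5, -292. ]), array([52.4, 67.2]), 73.7) 0.066
 obj 363 (array([ 526.9, -125.1]), array([34.8, 76. ]), 84.7) 0.065
 obj 213 (array([ 669.3, -177.2]), array([28. , 32.1]), 45.4) 0.082
```

View pics/v7.png

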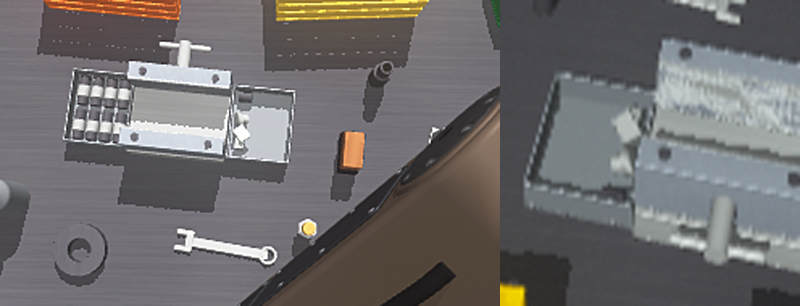

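The brush stands free at (352,152). Scrap is in the tray along the fixture's edge, around (242,95) to (240,145). I'll check the 16 stray bed pixels, count the pieces and take one close crop.

```bash
python3 - <<'E'
from h import *
p,d=eyes.snapshot("top")
q,e=eyes.snapshot("scene")
cv2.imwrite("pics/v8.png",np.hstack([cv2.resize(p[145:210,180:290],(400,236),interpolation=2),cv2.resize(q[190:255,210:320],(400,236),interpolation=2)])[:,:,::-1])
W=cloud("top",d);F=np.array([.5846,.174]);a=np.radians(-4.8);X=np.array([np.cos(a),np.sin(a)]);Y=np.array([-X[1],X[0]])
L=(W[...,:2]-F)@np.stack([X,Y],1)
m=(abs(L[...,0])<.037)&(abs(L[...,1])<.083)&(W[...,2]>.046)&(W[...,2]<.075)
print(np.c_[np.round(L[m]*1000),np.round(W[m][:,2]*1000)].tolist())
m=(L[...,0]>-.06)&(L[...,0]<.06)&(L[...,1]<-.09)&(L[...,1]>-.13)
v,u=np.where(m);v0,u0=v.min(),u.min()
print(np.round(np.where(m,W[...,2]*1000,0)[v0:v.max()+1,u0:u.max()+1]).astype(int))
E
```

```text
[[33.0, 80.0, 46.0], [35.0, 7.0, 46.0], [22.0, 76.0, 47.0], [33.0, -55.0, 46.0], [15.0, 61.0, 46.0], [26.0, -45.0, 47.0], [21.0, -23.0, 46.0], [22.0, -62.0, 47.0], [14.0, -15.0, 47.0], [6.0, 37.0, 47.0], [12.0, -80.0, 47.0], [-3.0, 42.0, 46.0], [-7.0, 22.0, 47.0], [-17.0, 62.0, 47.0], [-13.0, 4.0, 46.0], [-20.0, -16.0, 47.0], [-29.0, -68.0, 46.0]]
[[ 0  0  0  0  0  0 27 21 28 30 25 27 25 25  0  0  0  0]
 [ 0  0  0  0  9 10 30 32 28 27 29 28 27 27 19  0  0  0]
 [ 0  0  0  0 10 12 31 28 30 30 26 27 29 27 25  9  8 10]
 [ 0  0  0  0  8  5 31 28 28 30 24 31 32 29 25  7  6  0]
 [ 0  0  0  0 12  9 30 26 29 29 27 30 33 31  9  4  6  0]
 [ 0  0  0  9  7 10 26 27 29 27 25 28 30 28  0 10  8  0]
 [ 0  0  0  7  5  9 25 23 20 24 25 28 23 27  5  8  7  0]
 [ 0  0  0 10  4  7  7  5  5 11 16 17 17 17 12  7  6  0]
 [ 0  0  0  6  7  7  9 10  7  5  7  9  9  5 10 10 11  0]
 [ 0  0  0  9  8  8  8  8  8  8  5  8  9  7  7  9  9  0]
 [ 0  0  0  7  7  7  4  7  9  9  5  8  6  7  5  9  9  0]
 [ 0  0  0  7 11  8  5  9  8  9  6  8  7  6  8  8 10  0]
 [ 0  0  0  7  6 10  7  8  7  7  6  8 10  8  8 11  9  0]
 [ 0  0  
[... 944 characters left out ...]
 7  7  0  0  0]
 [ 0  6  7 12 30 32 37 42 38 38 34 10 11 10  7  0  0  0]
 [ 0 11  8  7 34 31 30 39 36 20  8  8  8  7  9  0  0  0]
 [ 0  8  9 29 30 34 32 34 32  5 10  9  7  5  0  0  0  0]
 [ 7  8  7 32 30 32 33 30 34  9  8  6  8  6  0  0  0  0]
 [ 7  9  8 33 32 31 31 29 31  8  8  7  9 11  0  0  0  0]
 [ 8  6  6 31 37 31 33 31 35  6  4  0  7  9  0  0  0  0]
 [ 6  8 12 15 21 23 27 29 32 10  7  6  7  9  0  0  0  0]
 [ 7  9  8  5  9  5  8  6 10 11  5  8 10  9  0  0  0  0]
 [ 7  5  6 11  9  9  9  8 12  6 11  8  8  9  0  0  0  0]
 [10  9 10  5  9  9  6  6  8  7  8  9  8  8  0  0  0  0]
 [ 7  9  7  6  8  5  8 12 10 10 11  3  5  7  0  0  0  0]
 [ 0  0  0  0  0  0  0  9  6  5 12  8  8  9  0  0  0  0]]
```

View pics/v8.png

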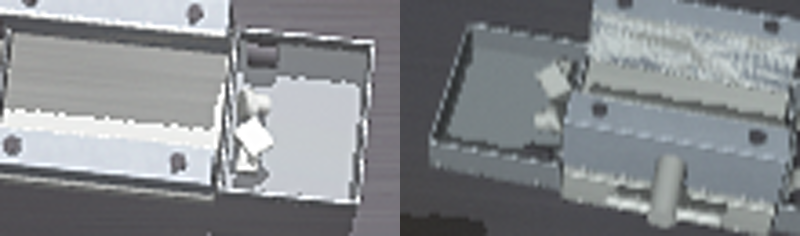

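The close crop shows all four pieces in the tray: stub at (262,50), bolt head at (257,103), bar at (255,137) and angle at (248,172). The stray bed pixels are scattered depth noise. I hand the job in.

```bash
python3 -c "
from plant import workorder
print(workorder.job_done())"
```

```text
the job is handed in; nothing more can be done
None
```

All four scrap pieces are in the scrap tray, the bed is clear, and I handed the job in at about 20 s of the 54 s allowed.

I took the brush from its holder by its ends, stood it on the bare bench at (0.525, -0.125), and took it again across its narrow sides. One pass along the channel swept the pieces out at a load of about 2 N. The brush then went back on its bristles at (0.526, -0.125), and the arm withdrew.

**Last checks:**
- **Scrap:** the close crop shows the pipe stub, bolt head, bar and angle in the tray. The bar seems to rest on the angle, with its top about level with the rim, which is 36 mm high.
- **Bed:** the top camera first gave 16 pixels slightly above the bed (17 on the recheck). They were scattered at 46–47 mm, so I read them as depth noise.
- **Other things:** the flange, bottle, fitting and socket measured where they started, to about a millimetre. The driver agreed with its first reading to about 1.5 mm, from the scene camera only. I checked the spanner and the parts tray by eye only, and neither looked disturbed.
- **Brush:** it stands upright and free, and both cameras agree on its position to about 1 mm.

I viewed 11 pictures, one over the budget.

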